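# Return the drawing tools to the rests of their own length

### The job

The glue stick, the felt marker and the pencil each lie on the wrong wooden rest. Put each on the rest that was cut to its length - shortest tool on the shortest rest, longest on the longest - lying straight along the strip between the pegs, centred lengthwise, and let go; set one aside on a free bit of worktop meanwhile. Do not disturb the glue bottle, the eraser carton or the tape roll.

Things in the scene. Friction and masses are not known exactly. Their poses are not given: they have to be found in the camera images.
- glue_stick_mid (a point): white glue stick, the shortest and thickest tool: round, 24 mm across, 94 mm long, cap fixed, 30 g; being round it can roll. At the start it lies on the medium (147 mm) rest, along it between the pegs. This point is the middle of the tool (mid-length, on its axis); y runs along the tool
- marker_mid (a point): white felt marker with a black cap, the middle one in length: 15 mm thick, 131 mm long, 18 g; it does not roll when put down. At the start it lies on the long (205 mm) rest, along it between the pegs. This point is the middle of the tool (mid-length, on its axis); y runs along the tool
- pencil_mid (a point): yellow-orange hexagonal pencil, the longest and thinnest tool: 9 mm thick, 189 mm long, 15 g. At the start it lies on the short (110 mm) rest, along it between the pegs. This point is the middle of the tool (mid-length, on its axis); y runs along the tool. Both its ends stick out over the rest
- short_rest: fixed wooden rest for the glue stick (94 mm): dark strip 110 mm long (y), 70 wide (x), 10 thick, the shortest of three. Four pale 8 mm pegs stand 14 mm above it at x = +-24, y = +-36 mm (free: 40 mm between the rows, 64 mm between the pegs of a row). Origin: centre of the underside, z up. At the start the pencil lies on it instead
- medium_rest: fixed wooden rest for the marker (131 mm): dark strip 147 mm long (y), 70 wide (x), 10 thick, the middle one of three. Four pale 8 mm pegs stand 14 mm above it at x = +-24, y = +-36 mm (free: 40 mm between the rows, 64 mm between the pegs of a row). Origin: centre of the underside, z up. At the start the glue stick lies on it instead
- long_rest: fixed wooden rest for the pencil (189 mm): dark strip 205 mm long (y), 70 wide (x), 10 thick, the longest of three. Four pale 8 mm pegs stand 14 mm above it at x = +-24, y = +-36 mm (free: 40 mm between the rows, 64 mm between the pegs of a row). Origin: centre of the underside, z up. At the start the marker lies on it instead
- glue_bottle_b: bystander: standing white glue bottle with an orange cap, 41 mm across, 134 mm tall. Origin: centre of the underside, z up. Leave it standing where it is
- eraser_carton: bystander: flat teal carton of erasers, 46 mm (x) by 98 mm (y), 20 mm high. Origin: centre of the underside. Leave it where it is
- tape: bystander: the roll of brown tape lying flat nearest the robot, 96 mm across, 48 mm high. Origin: centre of the underside. Leave it where it is
Not all that is in view belongs to the job. Leave any pink or red look-alike of the part that bears pencil_mid alone.

How it is judged:
By the outcome, as a careful person would: the job done as asked, in the order asked, and still so for the second after the job is handed in, with the robot touching nothing.
It also fails if it takes over 106 s, if anything falls off the work surface, if the arm or the gripper's body presses on something with over 40 N, if the wrist force passes 120 N, or if a joint passes its speed limit or range.

### The arm

A 6-joint arm with a two-finger parallel gripper is mounted at the origin on a cart in front of the work surface, level with it; the furniture and walls round the work are solid. World frame = base frame: x ahead of the robot, y to its left, z up, the work surface at z = 0. Lengths are in m, angles in degrees, forces in N, time in s.
With the tool pointing down it reaches from about 0.3 to 0.75 m from the base axis. Payload 8.5 kg.
Tool frame: the origin (TCP) lies at the very end of the fingers, on their centre line; the grasp point (between the pads) lies 19 mm behind it (env.hold_point_z is the distance from the TCP to the grasp point, in m); z points along the fingers, y is the line along which they close (so a half turn about z gives the same grasp; the last joint's range is limited). The gripper opens to 85 mm and grips with 20 to 120 N. Pads are 22 mm wide; open, the fingers measure 114 mm over their backs; the gripper's body (76 mm by 85 mm) begins 54 mm behind the grasp point. The pads swing forward as they close: fully open they stand 13 mm farther back than shut.
Start: joints at [-83.44, 21.807, 74.336, -0, 83.858, -12.336], TCP at [0.178, -0.52, 0.231] pointing down, gripper open.
Joint ranges: [-178.18, 178.18], [-50.72, 133.34], [12.68, 142.11], [-81.47, 261.47], [9.98, 163.14], [-165.26, 165.26]. Speed limits (degrees/s): [136.94, 136.94, 180, 180, 180, 180].

### API

Orientations are given as a 3x3 rotation matrix whose columns are the frame's x, y, z axes.
In Python, from rig import env, optics gives the robot as it stands.
- The arm moves only by the shell command python3 -m jog 'ROWS' [OPENING] [FORCE]. ROWS is JSON, a list of rows, each an object with "linear": the shift along the tool's x, y, z in units of 40 mm (1.0 is 40 mm), a list of three; "roll": the turn about the tool's z in units of 5 degrees (1.0 is 5 degrees). A call has 1 to 12 rows; each row shifts and turns the commanded pose from where the row before left it, along the tool's axes as they then stand; what a row does not reach is not made up. A row lasts 1/12 s, in which the tool goes at most 41.7 mm and 7.16 degrees, less where a joint would pass 70% of its speed; a pose out of reach is approached as far as the arm can. A call is refused whole if a number of a shift passes 1 or a number of a turn 1, either way. A call with a gripper value outside its range is refused whole. OPENING is the opening, from -1 (shut) to 1 (fully open), set as the call begins (- or left out, the last holds). The fingers move at their own pace and stop on an object; FORCE is the grip in N (left out, the last holds). Time passes only in rows, so rows that do not move let the fingers close. It gives the time, the measured TCP pose, the force, the opening and the grip force at its end, in the units of the state.
- env.observe(): the state, without advancing time (a new reading comes with each control period).
- optics.get_image(name): name is "scene" or "top" or "wrist"; returns the picture (400x640x3 uint8, red, green, blue); there is no depth.
- optics.calibration(name): a dict with "fov_y" (degrees; the focal length in pixels is half the picture's height over the tangent of half this angle, whatever the lens; pixels are square), "cx", "cy" (the principal point, pixels), "T" (4x4, takes a point from camera to world coordinates). Camera axes: x right, y down, z forward; pixel columns grow to the right and rows downward; lengths in m; the calibration is good to about 2 mm. The wrist camera is an equidistant fisheye: a pixel r from the principal point sees the ray r / f radians off the axis. A picture is of the moment at which its call begins: read the wrist's pose just before it. calibration takes no time and is no camera call; for the wrist camera it gives the pose at the moment of the call.
- env.close_job(): hands the job in; it is judged then, once.
The state is a dict: "time_s": time; "q": joint angles; "qvel": joint speeds; "joint_efforts": joint torques, N m; "position": TCP position; "tool_rot": TCP orientation; "ft_force": force on the tool from outside, world axes, zero at the start; "wrist_torque": the same for the moment, N m; "grip_width": finger opening in m; "gripper_force": force on a finger pad.
Only numpy, scipy, OpenCV 4.12 (cv2) and the standard library are available. Lean on these libraries where they do the work, as an engineer would, in place of code of your own. Each camera call takes 0.05 s, during which the arm holds its last target. There are 200 camera calls.

## Working session

There is one attempt and no reset: what is moved stays moved. The work goes in short steps, Python scripts to look and compute and a shell command to move; the robot and the scene stay as the last step left them, time stands still between calls to the robot, and variables do not carry over. Pictures are saved under pics/ and viewed, at most 14 in all, crops included, and the job is handed in when it is done.

```bash
mkdir -p pics; ls; python3 - <<'E'
from rig import env, optics
import cv2,numpy as np
for n in("scene","top"):
    im=optics.get_image(n); cv2.imwrite(f"pics/{n}0.png",im[:,:,::-1])
    c=optics.calibration(n); print(n,c["fov_y"],c["cx"],c["cy"],np.round(c["T"],3).tolist())
s=env.observe(); print(s["time_s"],s["position"],np.round(s["tool_rot"],3).tolist(),s["grip_width"],s["ft_force"],env.hold_point_z)
E
```

```text
pics
scene 48.724629886724166 318.9090840945746 200.06849322670223 [[-0.737, -0.282, 0.615, -0.206], [-0.676, 0.307, -0.669, 0.716], [-0.0, -0.909, -0.417, 0.521], [0.0, 0.0, 0.0, 1.0]]
top 57.078097799742096 316.6723437243569 203.43584194351303 [[-0.03, -0.991, 0.129, 0.355], [-0.999, 0.031, 0.005, -0.056], [-0.009, -0.129, -0.992, 1.04], [0.0, 0.0, 0.0, 1.0]]
0.1 [ 0.1780764  -0.5200853   0.23078095] [[0.946, 0.324, -0.0], [0.324, -0.946, 0.001], [0.0, -0.001, -1.0]] 0.08526102441290372 [-0.1458471  -1.03483667 -0.55084341] 0.0187
```

View pics/top0.png

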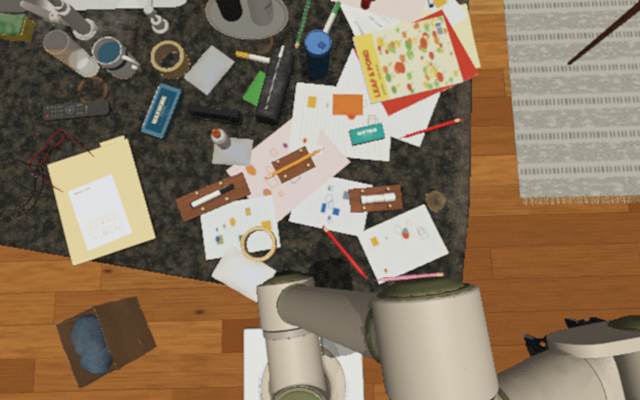

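View pics/scene0.png

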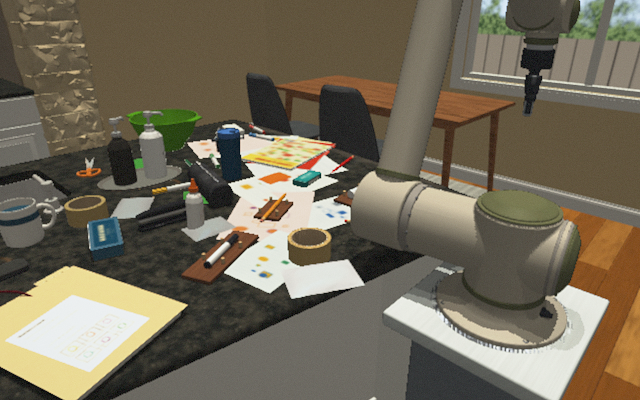

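```bash
cat > h.py <<'E'
from rig import env, optics
import cv2, numpy as np
def ray(n,px,c=None):
    c=c or optics.calibration(n); f=200/np.tan(np.radians(c["fov_y"]/2))
    d=np.array([px[0]-c["cx"],px[1]-c["cy"]],float)
    if n=="wrist":
        r=np.hypot(*d)+1e-9; v=np.r_[np.sin(r/f)*d/r,np.cos(r/f)]
    else: v=np.r_[d/f,1]
    T=np.array(c["T"]); v=T[:3,:3]@v
    return T[:3,3],v/np.linalg.norm(v)
def onz(n,px,z,c=None):
    o,v=ray(n,px,c); return o+v*(z-o[2])/v[2]
def meet(a,b):   # two rays -> closest point, gap
    (o,u),(p,v)=a,b
    s=np.linalg.lstsq(np.c_[u,-v],p-o,rcond=None)[0]
    A,B=o+s[0]*u,p+s[1]*v
    return (A+B)/2,np.linalg.norm(A-B)
def pose():
    s=env.observe(); R=np.array(s["tool_rot"]); return s,np.array(s["position"]),R
def go(target,yaw_axis=None):
    """tool-frame shift (units of 40mm) to world target; roll (units 5deg) bringing tool y to the given xy direction"""
    s,p,R=pose(); sh=R.T@(np.array(target)-p)/0.04; roll=None
    if yaw_axis is not None:
        a=R.T@np.r_[yaw_axis,0]; r=np.degrees(np.arctan2(-a[0],a[1])); r=(r+90)%180-90; roll=r/5
    print("from",np.round(p,4),"q6",round(float(s["q"][5]),1),"shift units",np.round(sh,2),"roll units",None if roll is None else round(roll,2))
E
python3 - <<'E'
from h import *
im=cv2.imread("pics/top0.png"); hsv=cv2.cvtColor(im,cv2.COLOR_BGR2HSV)
cv2.imwrite("pics/topcrop.png",cv2.resize(im[130:270,170:480],None,fx=2.5,fy=2.5,interpolation=cv2.INTER_CUBIC))
for n,p in dict(long=(195,204),short=(282,172),med=(356,203),marker=(205,201),pencil=(295,163),glue=(378,198)).items(): print(n,hsv[p[1],p[0]])
m=cv2.inRange(hsv,(3,80,40),(14,200,130)); m=cv2.morphologyEx(m,cv2.MORPH_CLOSE,np.ones((7,7)))
m[250:]=0;m[:120]=0
for c in cv2.findContours(m,0,2)[0]:
    if cv2.contourArea(c)>300:
        r=cv2.minAreaRect(c); w=np.array([onz("top",q,0.01) for q in cv2.boxPoints(r)])
        print(np.round(r[0],1),np.round(w[:,:2].mean(0),4),"sides",np.round([np.linalg.norm(w[0]-w[1]),np.linalg.norm(w[1]-w[2])],3),np.round(w[:,:2],3).tolist())
E
```

```text
long [ 38   5 226]
short [ 11 149 127]
med [ 11 147 135]
marker [ 19  26 164]
pencil [ 18 175 218]
glue [ 30   8 226]
[375.7 198.5] [ 0.4985 -0.2178] sides [0.148 0.074] [[0.531, -0.142], [0.54, -0.29], [0.466, -0.292], [0.457, -0.146]]
[211.9 196.8] [0.5181 0.2455] sides [0.206 0.076] [[0.517, 0.356], [0.59, 0.164], [0.519, 0.136], [0.447, 0.327]]
[292.9 164.3] [0.6048 0.0138] sides [0.104 0.064] [[0.612, 0.074], [0.656, -0.02], [0.598, -0.046], [0.554, 0.047]]
[ 55.1 157.3] [0.6483 0.7008] sides [0.159 0.115] [[0.629, 0.795], [0.747, 0.688], [0.666, 0.606], [0.551, 0.713]]
[516.5 184.5] [ 0.5299 -0.6176] sides [0.297 0.371] [[0.72, -0.488], [0.71, -0.784], [0.341, -0.741], [0.349, -0.457]]
```

View pics/topcrop.png

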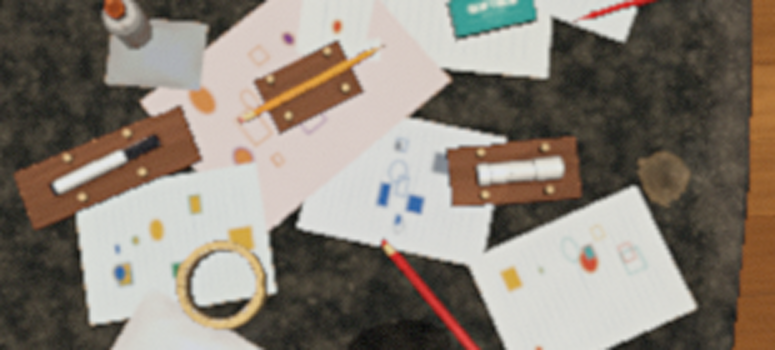

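The top view shows the long rest at (212,197) px with the marker, the short rest at (293,164) with the pencil, and the medium rest at (376,198) with the glue stick. The red pencils at (345,250) and (430,128) are look-alikes.

```bash
python3 -c "
from h import *
go((0.45,-0.22,0.23),(1,0.06)); go((0.5,0.0,0.23)); go((.518,.2455,.23),(.935,.355))"
```

```text
from [ 0.1781 -0.5201  0.2308] q6 -12.3 shift units [ 8.86 -4.9   0.03] roll units -14.91
from [ 0.1781 -0.5201  0.2308] q6 -12.3 shift units [11.83 -9.7   0.04] roll units None
from [ 0.1781 -0.5201  0.2308] q6 -12.3 shift units [ 14.24 -15.36   0.04] roll units 17.62
```

```bash
python3 -m jog '[{"linear":[0.74,-0.41,0]},{"linear":[0.74,-0.41,0]},{"linear":[0.74,-0.41,0]},{"linear":[0.74,-0.41,0]},{"linear":[0.74,-0.41,0]},{"linear":[0.74,-0.41,0]},{"linear":[0.74,-0.41,0]},{"linear":[0.74,-0.41,0]},{"linear":[0.74,-0.41,0]},{"linear":[0.74,-0.41,0]},{"linear":[0.74,-0.41,0]},{"linear":[0.74,-0.41,0]}]'
python3 -m jog '[{"linear":[0,0,0]},{"linear":[0,0,0]}]'
cat >> h.py <<'E'
import pickle
def shot(tag):
    s,p,R=pose(); c=optics.calibration("wrist"); im=optics.get_image("wrist")[:,:,::-1].copy()
    cv2.imwrite(f"pics/{tag}.png",im); pickle.dump((c,p,R),open(f"pics/{tag}.pkl","wb")); print(tag,s["time_s"],np.round(p,4),"q6",round(float(s["q"][5]),1))
E
python3 -c "
from h import *
shot('w1'); go((0.5,0.0,0.23)); c=optics.calibration('wrist');print(c['fov_y'],c['cx'],c['cy'],np.round(c['T'],3).tolist())"
```

```text
w1 0.1 [ 0.1781 -0.5201  0.2308] q6 -12.3
from [ 0.1781 -0.5202  0.2309] q6 -12.3 shift units [11.83 -9.7   0.03] roll units None
65.70646984690485 322.790294584244 202.54165123317225 [[0.324, -0.9, -0.29, 0.253], [-0.946, -0.309, -0.099, -0.494], [-0.0, 0.307, -0.952, 0.374], [0.0, 0.0, 0.0, 1.0]]invalid input
invalid input
```

View pics/w1.png

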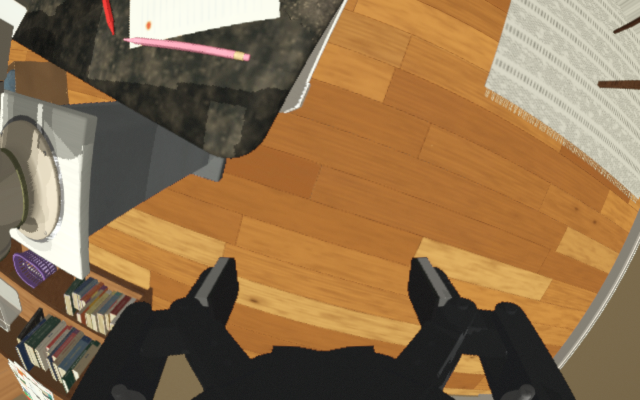

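The moves were refused, probably because each row also needs "roll". The wrist picture only shows the floor, a table edge and a pink pencil at (190,48).

```bash
python3 -m jog '[{"linear":[0.74,-0.41,0],"roll":0},{"linear":[0.74,-0.41,0],"roll":0},{"linear":[0.74,-0.41,0],"roll":0},{"linear":[0.74,-0.41,0],"roll":0},{"linear":[0.74,-0.41,0],"roll":0},{"linear":[0.74,-0.41,0],"roll":0},{"linear":[0.74,-0.41,0],"roll":0},{"linear":[0.74,-0.41,0],"roll":0},{"linear":[0.74,-0.41,0],"roll":0},{"linear":[0.74,-0.41,0],"roll":0},{"linear":[0.74,-0.41,0],"roll":0},{"linear":[0,0,0],"roll":0}]'
python3 -c "
from h import *
shot('w2'); go((0.5,0.0,0.23))"
```

```text
time_s: 1.15
position: [0.4302, -0.2403, 0.2312]
tool_rot: [[0.945, 0.328, 0.001], [0.328, -0.945, 0.001], [0.001, -0.001, -1.0]]
ft_force: [0.3, 0.3, -0.3]
grip_width: 0.0854
gripper_force: 0.0
w2 1.15 [ 0.4302 -0.2403  0.2312] q6 27.8
from [ 0.4289 -0.2422  0.2312] q6 27.6 shift units [ 3.66 -5.14  0.03] roll units None
```

View pics/w2.png

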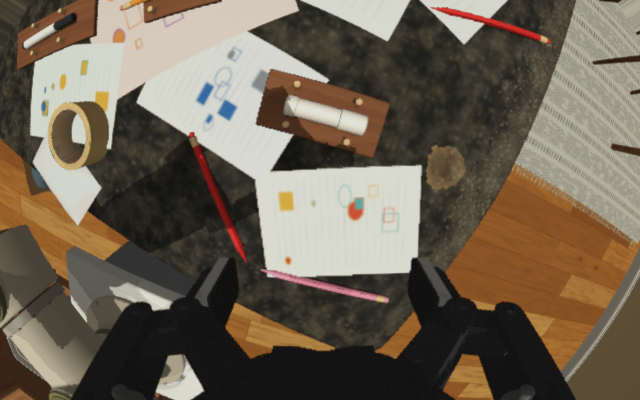

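```bash
python3 -m jog '[{"linear":[0.4,-0.85,0],"roll":0},{"linear":[0.4,-0.85,0],"roll":0},{"linear":[0.4,-0.85,0],"roll":0},{"linear":[0.4,-0.85,0],"roll":0},{"linear":[0.2,-0.85,0],"roll":0},{"linear":[0.2,-0.85,0],"roll":0},{"linear":[0,-0.8,0],"roll":0},{"linear":[0,-0.8,0],"roll":0},{"linear":[0,0,0],"roll":0},{"linear":[0,0,0],"roll":0}]'
python3 -c "
from h import *
shot('w3'); go((.5,.22,.18),(.935,.355))"
```

```text
time_s: 2.03
position: [0.4162, 0.0355, 0.2315]
tool_rot: [[0.946, 0.325, 0.0], [0.325, -0.946, -0.0], [0.0, 0.0, -1.0]]
ft_force: [0.7, -0.4, 0.9]
grip_width: 0.0857
gripper_force: 0.0
w3 2.0333 [0.4162 0.0355 0.2315] q6 59.6
from [0.4167 0.0347 0.2314] q6 59.6 shift units [ 3.47 -3.71  1.28] roll units 17.62
```

View pics/w3.png

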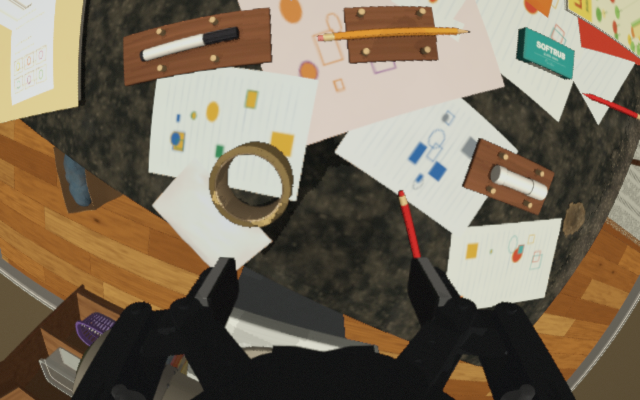

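```bash
cat > meas.py <<'E'
from h import *
def load(tag):
    if tag.startswith("top"): return cv2.imread(f"pics/{tag}.png"),"top",optics.calibration("top")
    return cv2.imread(f"pics/{tag}.png"),"wrist",pickle.load(open(f"pics/{tag}.pkl","rb"))[0]
def wrect(pts,n,c,z):
    w=np.array([onz(n,q,z,c)[:2] for q in pts]); r=cv2.minAreaRect((w*1000).astype(np.float32))
    b=cv2.boxPoints(r)/1000; e=[b[1]-b[0],b[2]-b[1]]; L=max(e,key=np.linalg.norm)
    a=L/np.linalg.norm(L); a=a if a[1]>0 else -a
    return np.array(r[0])/1000,a,sorted(np.array(r[1])/1000)
GUESS=dict(long=(.518,.2455,.21),short=(.605,.0138,.12),medium=(.4985,-.218,.15))
def mask(hsv,kind):
    if kind=="rest": m=cv2.inRange(hsv,(2,80,35),(14,210,150))
    elif kind=="pencil": m=cv2.inRange(hsv,(9,95,150),(26,255,255))
    else: m=cv2.inRange(hsv,(0,0,0),(180,70,255))|cv2.inRange(hsv,(0,0,0),(180,255,28))
    return m
def find(tag,rest,kind):
    im,n,c=load(tag); m=mask(cv2.cvtColor(im,cv2.COLOR_BGR2HSV),kind)
    if kind=="rest": m=cv2.morphologyEx(m,cv2.MORPH_CLOSE,np.ones((9,9)))
    g=GUESS[rest]; best=None
    if kind in("marker","glue"):
        ok=np.zeros_like(m); h=max(find(tag,rest,"rest"),key=len); h=cv2.convexHull(h)
        cv2.fillConvexPoly(ok,h,255); m&=cv2.erode(ok,np.ones((5,5)))
    if kind=="pencil": m=cv2.morphologyEx(m,cv2.MORPH_CLOSE,np.ones((3,3)))
    out=[]
    for k in cv2.findContours(m,cv2.RETR_EXTERNAL,cv2.CHAIN_APPROX_NONE)[0]:
        if len(k)<20: continue
        ctr=onz(n,k[:,0].mean(0),.01,c)[:2]
        if np.hypot(*(ctr-g[:2]))<.045: out.append(k)
    return [max(out,key=cv2.contourArea)] if out else []
E
python3 - <<'E'
from meas import *
for rest,tool in(("long","marker"),("short","pencil"),("medium","glue")):
  for kind,z in(("rest",.01),(tool,dict(marker=.0175,pencil=.0145,glue=.022)[tool])):
    C={}
    for tag in("top0","w2","w3"):
        k=find(tag,rest,kind)
        if not k or (tag=="w2" and rest=="short"): continue
        _,n,c=load(tag); P=k[0][:,0]
        r=wrect(P,n,c,z); C[tag]=(wrect(P,n,c,0)[0],wrect(P,n,c,.04)[0])
        print(rest,kind,tag,np.round(r[0],4),"deg",round(np.degrees(np.arctan2(r[1][1],r[1][0])),1),np.round(r[2],4))
    for a,b in(("top0","w3"),("w2","w3")):
        if a in C and b in C:
            d0=C[a][0]-C[b][0]; d1=C[a][1]-C[b][1]; g=d1-d0; print("   height",a,b,round(-.04*(d0@g)/(g@g),4))
print("pencil ends",[np.round(onz("wrist",q,.0145,load("w3")[2])[:2],4).tolist() for q in((317.5,37.5),(469.5,31))])
E
```

```text
long rest top0 [0.5184 0.2455] deg 111.0 [0.0758 0.2044]
long rest w2 [0.5206 0.2428] deg 111.5 [0.0801 0.2115]
long rest w3 [0.5173 0.2436] deg 111.3 [0.0721 0.2057]
   height top0 w3 0.0041
   height w2 w3 0.0088
long marker top0 [0.521 0.245] deg 115.4 [0.0181 0.1286]
long marker w2 [0.5181 0.2463] deg 114.2 [0.0182 0.1422]
long marker w3 [0.5183 0.2457] deg 114.5 [0.0162 0.1336]
   height top0 w3 0.0245
   height w2 w3 0.0183
short rest top0 [0.6049 0.0138] deg 114.7 [0.0654 0.1064]
short rest w3 [0.6021 0.0179] deg 114.6 [0.0689 0.1165]
   height top0 w3 -0.014
short pencil top0 [0.6092 0.0082] deg 116.4 [0.0126 0.156 ]
short pencil w3 [0.6059 0.0102] deg 114.7 [0.014  0.1832]
   height top0 w3 0.0007
medium rest top0 [ 0.4986 -0.218 ] deg 93.3 [0.0743 0.1474]
medium rest w2 [ 0.4975 -0.2158] deg 93.1 [0.0715 0.1466]
medium rest w3 [ 0.4975 -0.2144] deg 92.9 [0.0712 0.1501]
   height top0 w3 0.0046
   height w2 w3 0.0081
medium glue top0 [ 0.4989 -0.2214] deg 92.8 [0.0257 0.0982]
medium glue w2 [ 0.4968 -0.2199] deg 93.7 [0.0238 0.0962]
medium glue w3 [ 0.4969 -0.2198] deg 93.7 [0.024  0.1064]
   height top0 w3 0.0201
   height w2 w3 0.0218
pencil ends [[0.5654, 0.0933], [0.649, -0.0748]]
```

```bash
python3 -m jog '[{"linear":[0.59,-0.6,0.18],"roll":-1},{"linear":[0,0,0],"roll":1}]' 0.0 >/dev/null; python3 -m jog '[{"linear":[0.59,-0.6,0.18],"roll":0},{"linear":[0.59,-0.6,0.18],"roll":0},{"linear":[0.59,-0.6,0.18],"roll":0},{"linear":[0.59,-0.6,0.18],"roll":0},{"linear":[0.59,-0.6,0.18],"roll":0},{"linear":[0.59,-0.6,0.18],"roll":0},{"linear":[0,0,0],"roll":-1},{"linear":[0,0,0],"roll":-1},{"linear":[0,0,0],"roll":-1},{"linear":[0,0,0],"roll":-1},{"linear":[0,0,0],"roll":-1},{"linear":[0,0,0],"roll":-1}]' > /dev/null
python3 -m jog '[{"linear":[0,0,0],"roll":-1},{"linear":[0,0,0],"roll":-1},{"linear":[0,0,0],"roll":-1},{"linear":[0,0,0],"roll":-1},{"linear":[0,0,0],"roll":-1},{"linear":[0,0,0],"roll":-1},{"linear":[0,0,0],"roll":-1},{"linear":[0,0,0],"roll":-1},{"linear":[0,0,0],"roll":-1},{"linear":[0,0,0],"roll":-1},{"linear":[0,0,0],"roll":0}]'
python3 -c "
from h import *
go((.5183,.2458,.06),(.910,.415))"
```

```text
time_s: 4.17
position: [0.5197, 0.246, 0.1805]
tool_rot: [[-0.155, 0.988, -0.0], [0.988, 0.155, -0.0], [-0.0, -0.0, -1.0]]
ft_force: [-0.7, -1.3, 0.1]
grip_width: 0.0425
gripper_force: 0.0
from [0.5197 0.246  0.1805] q6 4.6 shift units [ 0.   -0.04  3.01] roll units -3.12
```

```bash
python3 -m jog '[{"linear":[0,0,0],"roll":-1},{"linear":[0,0,0],"roll":-1},{"linear":[0,-0.04,0],"roll":-1},{"linear":[0,0,0.8],"roll":-0.1},{"linear":[0,0,0.8],"roll":0},{"linear":[0,0,0.8],"roll":0},{"linear":[0,0,0.6],"roll":0},{"linear":[0,0,0],"roll":0},{"linear":[0,0,0],"roll":0}]'
python3 -c "
from h import *
shot('w4');go((.5183,.2458,.014),(.910,.415))"
```

```text
time_s: 4.92
position: [0.5175, 0.2462, 0.0605]
tool_rot: [[-0.41, 0.912, -0.002], [0.912, 0.41, -0.001], [0.0, -0.002, -1.0]]
ft_force: [-0.3, -1.0, 0.7]
grip_width: 0.0426
gripper_force: 0.0
w4 4.9167 [0.5175 0.2462 0.0605] q6 -10.6
from [0.5181 0.2466 0.0619] q6 -10.6 shift units [-0.02 -0.01  1.2 ] roll units -0.05
```

View pics/w4.png

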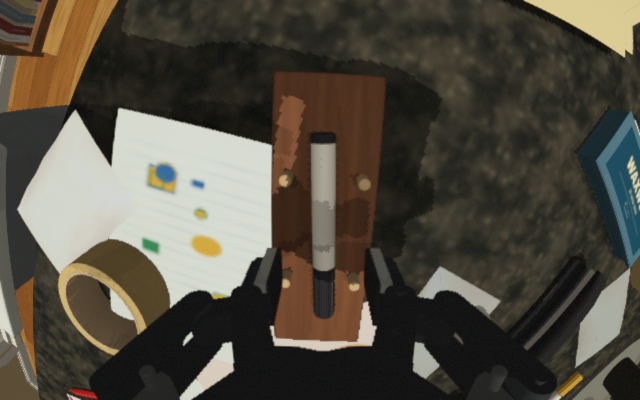

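The marker lies centred between the fingers at (322,225) px, and the pegs are clear of them. I'll descend and grip.

```bash
python3 -m jog '[{"linear":[0,0,0.5],"roll":0},{"linear":[0,0,0.4],"roll":0},{"linear":[0,0,0.15],"roll":0},{"linear":[0,0,0.12],"roll":0},{"linear":[0,0,0],"roll":0},{"linear":[0,0,0],"roll":0}]'; python3 -m jog '[{"linear":[0,0,0],"roll":0},{"linear":[0,0,0],"roll":0},{"linear":[0,0,0],"roll":0},{"linear":[0,0,0],"roll":0},{"linear":[0,0,0],"roll":0},{"linear":[0,0,0],"roll":0},{"linear":[0,0,0],"roll":0},{"linear":[0,0,0],"roll":0}]' -1 25
```

```text
time_s: 5.47
position: [0.5177, 0.2473, 0.0153]
tool_rot: [[-0.413, 0.911, 0.002], [0.911, 0.413, 0.0], [-0.0, 0.002, -1.0]]
ft_force: [-0.2, 0.8, -0.0]
grip_width: 0.0426
gripper_force: 0.0
time_s: 6.13
position: [0.5175, 0.2473, 0.015]
tool_rot: [[-0.413, 0.911, 0.002], [0.911, 0.413, 0.0], [-0.0, 0.002, -1.0]]
ft_force: [-1.0, -0.2, 6.9]
grip_width: 0.0143
gripper_force: 25.8
```

```bash
python3 -m jog '[{"linear":[0,0,-0.2],"roll":0},{"linear":[0,0,-0.6],"roll":0},{"linear":[0,0,-0.8],"roll":0},{"linear":[0,0,-0.4],"roll":0},{"linear":[-0.68,-0.38,0],"roll":0},{"linear":[-0.68,-0.38,0],"roll":0},{"linear":[-0.68,-0.38,0],"roll":0},{"linear":[-0.68,-0.38,0],"roll":0},{"linear":[-0.68,-0.38,0],"roll":0},{"linear":[-0.68,-0.38,0],"roll":0},{"linear":[-0.68,-0.38,0],"roll":0},{"linear":[0,0,0],"roll":0}]'
python3 -c "
from h import *
go((.50,.03,.006),(.910,.415)); cv2.imwrite('pics/top1.png',cv2.resize(optics.get_image('top')[130:270,170:480,::-1],None,fx=2.5,fy=2.5))"
```

```text
time_s: 7.13
position: [0.4987, 0.0257, 0.0946]
tool_rot: [[-0.409, 0.912, 0.0], [0.912, 0.409, -0.001], [-0.001, -0.0, -1.0]]
ft_force: [0.3, 0.1, -0.6]
grip_width: 0.0147
gripper_force: 25.1
from [0.4987 0.0257 0.0946] q6 -34.8 shift units [0.09 0.07 2.22] roll units -0.07
```

View pics/top1.png

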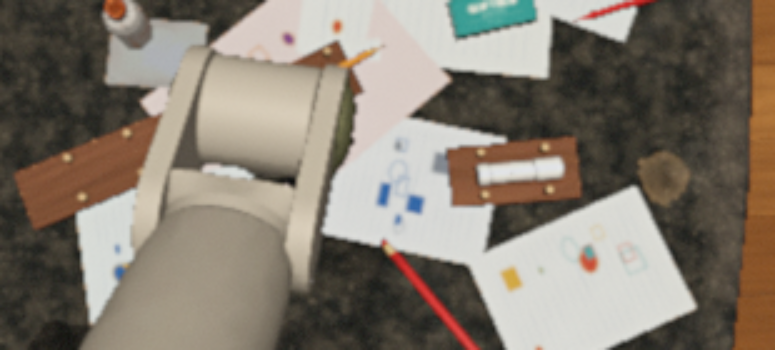

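The arm hides the set-aside spot; the red pencil's tip at (385,243) px is well clear of it. The marker goes down here.

```bash
python3 -m jog '[{"linear":[0,0,0.7],"roll":0},{"linear":[0,0,0.7],"roll":0},{"linear":[0,0,0.5],"roll":0},{"linear":[0,0,0.2],"roll":0},{"linear":[0,0,0.1],"roll":0},{"linear":[0,0,0],"roll":0},{"linear":[0,0,0],"roll":0}]'; python3 -m jog '[{"linear":[0,0,0],"roll":0},{"linear":[0,0,0],"roll":0},{"linear":[0,0,0],"roll":0},{"linear":[0,0,0],"roll":0},{"linear":[0,0,-0.4],"roll":0},{"linear":[0,0,-0.7],"roll":0},{"linear":[0,0,-0.7],"roll":0},{"linear":[0,0,-0.7],"roll":0},{"linear":[0,0,0],"roll":0},{"linear":[0,0,0],"roll":0}]' 0
python3 -c "
from h import *
shot('w5');go((.6072,.0093,.10),(.8957,.4446))"
```

```text
time_s: 7.77
position: [0.4994, 0.0301, 0.0071]
tool_rot: [[-0.414, 0.911, 0.002], [0.911, 0.414, -0.0], [-0.001, 0.001, -1.0]]
ft_force: [0.5, 0.1, -0.1]
grip_width: 0.0147
gripper_force: 25.1
time_s: 8.6
position: [0.4993, 0.0298, 0.1073]
tool_rot: [[-0.413, 0.911, 0.003], [0.911, 0.413, -0.001], [-0.002, 0.003, -1.0]]
ft_force: [-0.9, 0.8, 0.1]
grip_width: 0.043
gripper_force: 0.0
w5 8.6 [0.4993 0.0298 0.1073] q6 -34.6
from [0.4986 0.0298 0.1061] q6 -34.6 shift units [-1.59  2.26  0.15] roll units -0.4
```

View pics/w5.png

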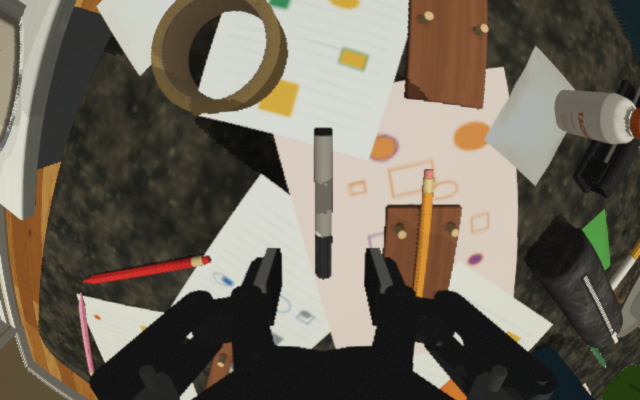

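The marker lies clear at (323,200) px with the tape and red pencil well away. The pencil's eraser end shows at (428,172). Next is the pencil.

```bash
python3 -m jog '[{"linear":[-0.4,0.565,0],"roll":-0.4},{"linear":[-0.4,0.565,0],"roll":0},{"linear":[-0.4,0.565,0],"roll":0},{"linear":[-0.4,0.565,0],"roll":0},{"linear":[0,0,0.6],"roll":0},{"linear":[0,0,0.4],"roll":0},{"linear":[0,0,0],"roll":0},{"linear":[0,0,0],"roll":0}]'
python3 -c "
from h import *
shot('w6');go((.6072,.0093,.0125),(.8957,.4446))"
```

```text
time_s: 9.32
position: [0.6071, 0.0119, 0.0645]
tool_rot: [[-0.445, 0.896, -0.004], [0.896, 0.445, 0.001], [0.002, -0.003, -1.0]]
ft_force: [-1.1, -0.3, -0.1]
grip_width: 0.0425
gripper_force: 0.0
w6 9.3167 [0.6071 0.0119 0.0645] q6 -36.4
from [0.6078 0.0118 0.0658] q6 -36.4 shift units [-0.05 -0.04  1.33] roll units -0.0
```

View pics/w6.png

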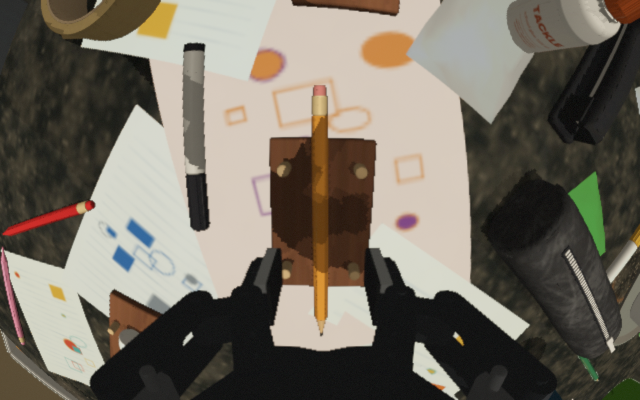

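The whole pencil is in view, ends at (320,85) and (321,336) px, with the short rest's far corners at (270,139) and (376,140) and near edge at row 285. I'll refine from this.

```bash
python3 - <<'E'
from meas import *
c=load("w6")[2]
e=[onz("wrist",q,.0145,c)[:2] for q in((320,85),(321,336))]; d=e[0]-e[1]
print("pencil",e,(e[0]+e[1])/2,np.linalg.norm(d),np.degrees(np.arctan2(d[1],d[0])))
k=[onz("wrist",q,.01,c)[:2] for q in((270,139),(376,140),(367,285),(272,285))]
print("rest",np.round(k,4).tolist(),np.mean(k,0),[np.linalg.norm(k[i]-k[i-1]) for i in range(4)])
p=[onz("wrist",q,.024,c)[:2] for q in((284,172),(360,173),(352,269),(287,268))]
print("pegs",np.mean(p,0),[np.linalg.norm(p[i]-p[i-1]) for i in range(4)])
r=wrect(find("w6","short","rest")[0][:,0],"wrist",c,.01);print(r,np.degrees(np.arctan2(r[1][1],r[1][0])))
m=[onz("wrist",q,.0075,c)[:2] for q in((194,43),(200,229))];d=m[0]-m[1];print("marker",np.mean(m,0),np.linalg.norm(d),np.degrees(np.arctan2(d[1],d[0])))
go((.6072,.0093,.0125),(.8957,.4446))
E
```

```text
pencil [array([0.56490942, 0.09368861]), array([ 0.64963156, -0.07643651])] [0.60727049 0.00862605] 0.1900536750305734 116.47325758864379
rest [[0.551, 0.049], [0.6124, 0.0788], [0.6597, -0.0181], [0.5953, -0.0505]] [0.60459081 0.01480006] [np.float64(0.10884458941156024), np.float64(0.06820869966422222), np.float64(0.10778215519387513), np.float64(0.0720862425085041)]
pegs [0.60361356 0.01655697] [np.float64(0.0664111621624171), np.float64(0.04626677070108847), np.float64(0.06648500889711373), np.float64(0.04433135479243294)]
(array([0.61934692, 0.02998009]), array([-0.45481247,  0.8905872 ], dtype=float32), [np.float64(0.03103105163574219), np.float64(0.12391162109375)]) 117.052864
marker [0.50114967 0.02650007] 0.1329350456252975 114.38886212089791
from [0.6078 0.0118 0.0658] q6 -36.4 shift units [-0.05 -0.04  1.33] roll units -0.0
```

```bash
python3 -m jog '[{"linear":[-0.06,-0.03,0.5],"roll":0},{"linear":[0,0,0.5],"roll":0},{"linear":[0,0,0.2],"roll":0},{"linear":[0,0,0.08],"roll":0},{"linear":[0,0,0],"roll":0},{"linear":[0,0,0],"roll":0}]'; python3 -m jog '[{"linear":[0,0,0],"roll":0},{"linear":[0,0,0],"roll":0},{"linear":[0,0,0],"roll":0},{"linear":[0,0,0],"roll":0},{"linear":[0,0,0],"roll":0},{"linear":[0,0,0],"roll":0},{"linear":[0,0,0],"roll":0},{"linear":[0,0,0],"roll":0}]' -1 25
python3 -c "
from h import *
go((.5180,.2442,.09),(.9323,.3616))"
```

```text
time_s: 9.87
position: [0.6086, 0.009, 0.0161]
tool_rot: [[-0.445, 0.896, 0.002], [0.896, 0.445, -0.0], [-0.001, 0.001, -1.0]]
ft_force: [0.5, -0.3, 0.3]
grip_width: 0.0424
gripper_force: 0.0
time_s: 10.53
position: [0.6084, 0.009, 0.0155]
tool_rot: [[-0.445, 0.896, 0.001], [0.896, 0.445, -0.0], [-0.001, 0.001, -1.0]]
ft_force: [-0.7, -0.6, 6.5]
grip_width: 0.0071
gripper_force: 22.9
from [0.6084 0.009  0.0155] q6 -36.7 shift units [ 6.27  0.59 -1.86] roll units 1.04
```

```bash
python3 -m jog '[{"linear":[0,0,-0.2],"roll":0},{"linear":[0,0,-0.6],"roll":0},{"linear":[0,0,-0.7],"roll":0},{"linear":[0,0,-0.4],"roll":0},{"linear":[0.78,0.074,0],"roll":0},{"linear":[0.78,0.074,0],"roll":0},{"linear":[0.78,0.074,0],"roll":0},{"linear":[0.78,0.074,0],"roll":0},{"linear":[0.78,0.074,0],"roll":0},{"linear":[0.78,0.074,0],"roll":0},{"linear":[0.78,0.074,0],"roll":0},{"linear":[0.78,0.074,0],"roll":1}]'
python3 -m jog '[{"linear":[0,0,0],"roll":0.04},{"linear":[0,0,0],"roll":0},{"linear":[0,0,0],"roll":0}]'
python3 -c "
from h import *
shot('w7');go((.5180,.2442,.0165),(.9323,.3616))"
```

```text
time_s: 11.53
position: [0.5174, 0.2444, 0.0912]
tool_rot: [[-0.365, 0.931, -0.0], [0.931, 0.365, -0.0], [0.0, -0.0, -1.0]]
ft_force: [0.1, -0.7, -0.3]
grip_width: 0.0067
gripper_force: 21.1
time_s: 11.78
position: [0.5184, 0.2427, 0.0911]
tool_rot: [[-0.363, 0.932, 0.0], [0.932, 0.363, -0.0], [-0.0, -0.0, -1.0]]
ft_force: [0.2, -0.8, 0.0]
grip_width: 0.0069
gripper_force: 21.1
w7 11.7833 [0.5184 0.2427 0.0911] q6 -8.0
from [0.5187 0.2423 0.091 ] q6 -8.0 shift units [0.05 0.   1.86] roll units -0.0
```

View pics/w7.png

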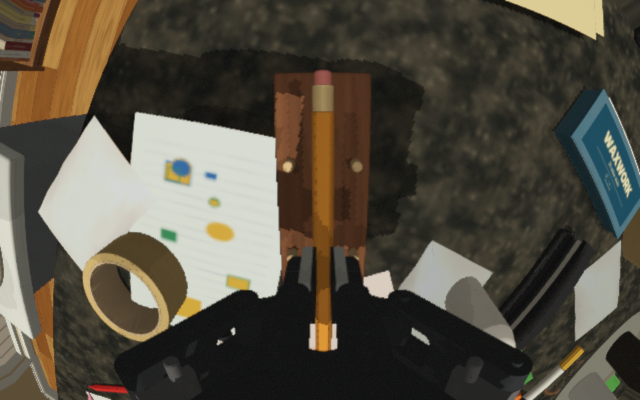

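The pencil is held straight along the strip, eraser end at (322,72) px. I'll check the rest's centre from this picture and the earlier one.

```bash
python3 - <<'E'
from meas import *
c=load("w7")[2]; a=np.array([-.3616,.9323]); f=[onz("wrist",q,.01,c)[:2] for q in((275,74),(371,74))]
print("far edge",np.round(f,4).tolist(),"centre",np.mean(f,0)-.1025*a)
p=[onz("wrist",q,.024,c)[:2] for q in((287,166),(357,166))]; print("pegs centre",np.mean(p,0)-.036*a)
c=load("w4")[2]; k=[onz("wrist",q,.01,c)[:2] for q in((274,73),(385,77),(360,342),(275,338))]
print("w4",np.mean(k,0),[np.linalg.norm(k[i]-k[i-1]) for i in range(4)],(k[0]-k[3]),(k[1]-k[2]))
p=[onz("wrist",q,.024,c)[:2] for q in((285,181),(364,184),(353,286),(286,283))]; print("w4 pegs",np.mean(p,0),p[0]-p[3],p[1]-p[2])
E
```

```text
far edge [[0.4498, 0.3263], [0.5135, 0.3511]] centre [0.5187015  0.24314864]
pegs centre [0.51761379 0.24427479]
w4 [0.51876429 0.24395475] [np.float64(0.20278931508182857), np.float64(0.06850322842944691), np.float64(0.20460778444383929), np.float64(0.07124962261814623)] [-0.07411691  0.18875961] [-0.07733814  0.1894285 ]
w4 pegs [0.51815043 0.24414047] [-0.02701091  0.06622008] [-0.02586665  0.06726901]
```

```bash
python3 -m jog '[{"linear":[0.04,0,0.6],"roll":0},{"linear":[0,0,0.6],"roll":0},{"linear":[0,0,0.4],"roll":0},{"linear":[0,0,0.15],"roll":0},{"linear":[0,0,0.1],"roll":0},{"linear":[0,0,0],"roll":0},{"linear":[0,0,0],"roll":0}]'; python3 -m jog '[{"linear":[0,0,0],"roll":0},{"linear":[0,0,0],"roll":0},{"linear":[0,0,0],"roll":0},{"linear":[0,0,0],"roll":0},{"linear":[0,0,-0.4],"roll":0},{"linear":[0,0,-0.8],"roll":0},{"linear":[0,0,0],"roll":0},{"linear":[0,0,0],"roll":0}]' 0
python3 -c "
from h import *
shot('w8');go((.4969,-.2198,.12),(.998,.0645))"
```

```text
time_s: 12.42
position: [0.5184, 0.2444, 0.0177]
tool_rot: [[-0.361, 0.933, 0.001], [0.933, 0.361, 0.0], [-0.0, 0.001, -1.0]]
ft_force: [-0.2, 0.0, -0.1]
grip_width: 0.0071
gripper_force: 21.1
time_s: 13.08
position: [0.5184, 0.2449, 0.0665]
tool_rot: [[-0.362, 0.932, 0.003], [0.932, 0.362, 0.001], [-0.0, 0.004, -1.0]]
ft_force: [0.3, 0.1, -1.0]
grip_width: 0.0427
gripper_force: 0.0
w8 13.0833 [0.5184 0.2449 0.0665] q6 -7.7
from [0.5177 0.2447 0.0652] q6 -7.7 shift units [-10.64  -4.68  -1.37] roll units 3.5
```

View pics/w8.png

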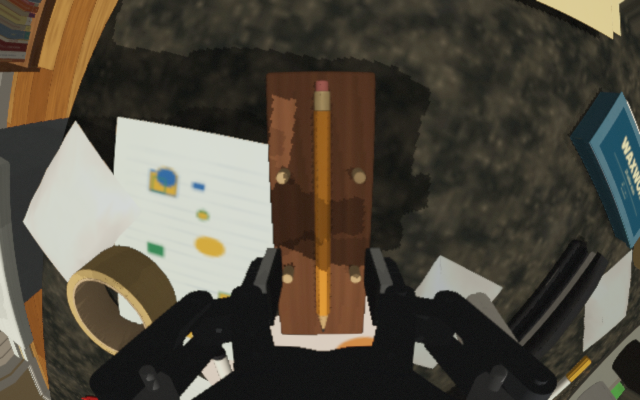

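```bash
python3 - <<'E'
from meas import *
c=load("w8")[2]; e=[onz("wrist",q,.0145,c)[:2] for q in((321.5,81),(323,330))]; d=e[0]-e[1]
print("pencil",np.mean(e,0),np.linalg.norm(d),np.degrees(np.arctan2(d[1],d[0])))
k=[onz("wrist",q,.01,c)[:2] for q in((267,73),(375,73),(362,333),(281,334))]; print("rest",np.mean(k,0),k[0]-k[3],k[1]-k[2])
E
python3 -m jog '[{"linear":[0,0,-0.7],"roll":0},{"linear":[0,0,-0.7],"roll":0},{"linear":[-0.82,-0.36,0],"roll":0},{"linear":[-0.82,-0.36,0],"roll":0},{"linear":[-0.82,-0.36,0],"roll":0},{"linear":[-0.82,-0.36,0],"roll":0},{"linear":[-0.82,-0.36,0],"roll":0},{"linear":[-0.82,-0.36,0],"roll":0},{"linear":[-0.82,-0.36,0],"roll":0},{"linear":[-0.82,-0.36,0],"roll":0},{"linear":[-0.82,-0.36,0],"roll":0},{"linear":[-0.82,-0.36,0],"roll":0}]' >/dev/null
python3 -m jog '[{"linear":[-0.82,-0.36,0],"roll":0},{"linear":[-0.82,-0.36,0],"roll":0},{"linear":[-0.80,-0.36,0],"roll":0.9},{"linear":[0,0,0],"roll":0.9},{"linear":[0,0,0.5],"roll":0.9},{"linear":[0,0,0.5],"roll":0.8},{"linear":[0,0,0],"roll":0},{"linear":[0,0,0],"roll":0}]'
python3 -c "
from h import *
shot('w9');go((.4969,-.2198,.015),(.998,.0645))"
```

```text
pencil [0.51844855 0.24563334] 0.18789930199818913 111.51023879538198
rest [0.51813767 0.24418033] [-0.07367451  0.18998632] [-0.07338272  0.18880571]
time_s: 14.8
position: [0.4964, -0.2194, 0.0798]
tool_rot: [[-0.067, 0.998, -0.003], [0.998, 0.067, 0.002], [0.002, -0.003, -1.0]]
ft_force: [0.6, 0.7, 0.3]
grip_width: 0.0428
gripper_force: 0.0
w9 14.8 [ 0.4964 -0.2194  0.0798] q6 -40.2
from [ 0.497  -0.2197  0.0809] q6 -40.2 shift units [-0.   -0.    1.65] roll units 0.03
```

View pics/w9.png

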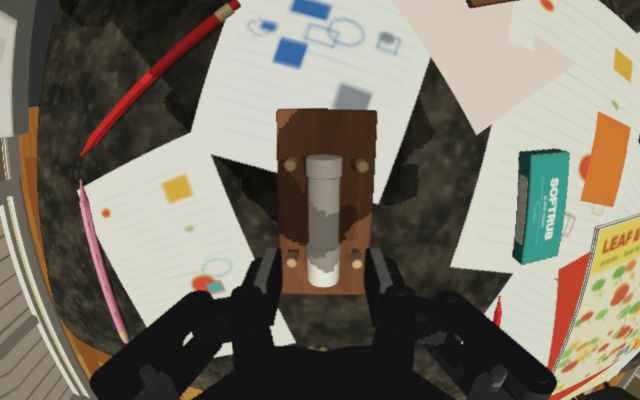

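The pencil is centred to about 1 mm on the long rest. The glue stick is at (323,222) px between the fingers; I'll check its mid-point and grip.

```bash
python3 - <<'E'
from meas import *
c=load("w9")[2]; 
for z in((.012,.034),(.018,.030),(.022,.022)):
    e=[onz("wrist",q,h,c)[:2] for q,h in zip(((324,156),(323,287)),z)]; d=e[0]-e[1]
    print("glue",np.mean(e,0),np.linalg.norm(d),np.degrees(np.arctan2(d[1],d[0])))
k=[onz("wrist",q,.01,c)[:2] for q in((277,109),(377,110),(370,294),(277,292))]; print("rest",np.mean(k,0),k[0]-k[3],k[1]-k[2])
p=[onz("wrist",q,.024,c)[:2] for q in((290,164),(362,164),(357,263),(292,263))]; print("pegs",np.mean(p,0),p[0]-p[3],p[1]-p[2])
E
python3 -m jog '[{"linear":[0,0,0.6],"roll":0},{"linear":[0,0,0.5],"roll":0},{"linear":[0,0,0.3],"roll":0},{"linear":[0,0,0.15],"roll":0},{"linear":[0,0,0],"roll":0},{"linear":[0,0,0],"roll":0}]'; python3 -m jog '[{"linear":[0,0,0],"roll":0},{"linear":[0,0,0],"roll":0},{"linear":[0,0,0],"roll":0},{"linear":[0,0,0],"roll":0},{"linear":[0,0,0],"roll":0},{"linear":[0,0,0],"roll":0},{"linear":[0,0,0],"roll":0},{"linear":[0,0,0],"roll":0}]' -1 25
```

```text
glue [ 0.49707031 -0.21986588] 0.09054445754157626 93.44041299937818
glue [ 0.49711898 -0.22069937] 0.09414284052526684 93.452294906161
glue [ 0.49726236 -0.22300759] 0.10005389804015603 93.46540680033672
rest [ 0.49798238 -0.21478345] [-0.00299915  0.14494211] [-0.01191354  0.14576315]
pegs [ 0.49789282 -0.21427128] [-0.00378887  0.07288493] [-0.00424088  0.07288003]
time_s: 15.35
position: [0.4975, -0.2201, 0.0198]
tool_rot: [[-0.065, 0.998, 0.001], [0.998, 0.065, -0.001], [-0.001, 0.001, -1.0]]
ft_force: [-1.0, -0.1, 0.1]
grip_width: 0.0431
gripper_force: 0.0
time_s: 16.02
position: [0.4975, -0.2202, 0.0201]
tool_rot: [[-0.065, 0.998, 0.002], [0.998, 0.065, -0.001], [-0.001, 0.002, -1.0]]
ft_force: [-1.1, 1.0, 7.1]
grip_width: 0.0225
gripper_force: 25.4
```

```bash
python3 -m jog '[{"linear":[0,0,-0.2],"roll":0},{"linear":[0,0,-0.6],"roll":0},{"linear":[0,0,-0.8],"roll":0},{"linear":[0,0,-0.4],"roll":0},{"linear":[0,0,0],"roll":0}]'
python3 -c "
from h import *
go((.604,.0155,.1),(.906,.4226))"
```

```text
time_s: 16.43
position: [0.4984, -0.2207, 0.1031]
tool_rot: [[-0.065, 0.998, 0.006], [0.998, 0.065, -0.004], [-0.005, 0.006, -1.0]]
ft_force: [0.4, -0.6, -0.5]
grip_width: 0.0225
gripper_force: 24.9
from [ 0.4984 -0.2207  0.1031] q6 -40.0 shift units [5.72 3.02 0.07] roll units -4.26
```

```bash
python3 -m jog '[{"linear":[0.715,0.378,0],"roll":0},{"linear":[0.715,0.378,0],"roll":0},{"linear":[0.715,0.378,0],"roll":0},{"linear":[0.715,0.378,0],"roll":0},{"linear":[0.715,0.378,0],"roll":0},{"linear":[0.715,0.378,0],"roll":0},{"linear":[0.715,0.378,0],"roll":0},{"linear":[0.715,0.378,0],"roll":-1},{"linear":[0,0,0],"roll":-1},{"linear":[0,0,0],"roll":-1},{"linear":[0,0,0],"roll":-1},{"linear":[0,0,0],"roll":-0.26}]' >/dev/null
python3 -m jog '[{"linear":[0,0,0],"roll":0},{"linear":[0,0,0],"roll":0}]'
python3 -c "
from h import *
shot('w10');go((.604,.0155,.0205),(.906,.4226))"
```

```text
time_s: 17.6
position: [0.6028, 0.0162, 0.0987]
tool_rot: [[-0.42, 0.907, -0.001], [0.907, 0.42, 0.0], [0.0, -0.0, -1.0]]
ft_force: [-1.0, 0.3, -0.9]
grip_width: 0.0225
gripper_force: 25.0
w10 17.6 [0.6028 0.0162 0.0987] q6 -34.6
from [0.6028 0.0162 0.0987] q6 -34.6 shift units [-0.03  0.02  1.96] roll units -0.03
```

View pics/w10.png

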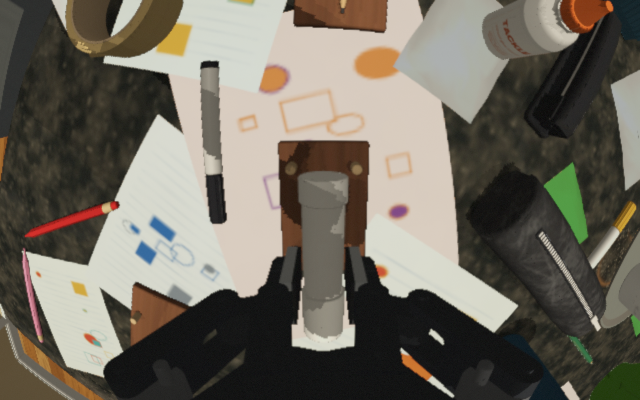

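The glue stick is held straight over the short rest: far edge corners at (280,141) and (369,142) px, far pegs at (291,168) and (356,169). That is my 14th picture, so the rest is measured by code.

```bash
python3 - <<'E'
from meas import *
c=load("w10")[2]; a=np.array([-.4226,.906])
f=[onz("wrist",q,.01,c)[:2] for q in((279.5,141.5),(369,142))]; print(np.round(f,4).tolist(),np.mean(f,0)-.055*a)
p=[onz("wrist",q,.024,c)[:2] for q in((291,168),(356,169))]; print("pegs",np.mean(p,0)-.036*a, np.degrees(np.arctan2(*(p[1]-p[0])[::-1]))+90)
E
python3 -m jog '[{"linear":[-0.03,0.02,0.6],"roll":0},{"linear":[0,0,0.4],"roll":0},{"linear":[0,0,0],"roll":0},{"linear":[0,0,0],"roll":0}]'
python3 -c "
from h import *
go((.604,.0155,.0205),(.906,.4226))"
```

```text
[[0.5514, 0.0503], [0.6128, 0.0783]] [0.60534299 0.01445422]
pegs [0.60431953 0.01518117] 113.9870358378057
time_s: 17.98
position: [0.604, 0.0155, 0.0587]
tool_rot: [[-0.422, 0.907, -0.001], [0.907, 0.422, 0.0], [0.001, -0.001, -1.0]]
ft_force: [0.1, 0.8, 1.1]
grip_width: 0.0225
gripper_force: 25.0
from [0.604  0.0155 0.0587] q6 -34.7 shift units [-0.    0.    0.95] roll units -0.02
```

```bash
python3 -m jog '[{"linear":[0,0,0.5],"roll":0},{"linear":[0,0,0.25],"roll":0},{"linear":[0,0,0.12],"roll":0},{"linear":[0,0,0.08],"roll":0},{"linear":[0,0,0],"roll":0},{"linear":[0,0,0],"roll":0},{"linear":[0,0,0],"roll":0}]'; python3 -m jog '[{"linear":[0,0,0],"roll":0},{"linear":[0,0,0],"roll":0},{"linear":[0,0,0],"roll":0},{"linear":[0,0,0],"roll":0},{"linear":[0,0,0],"roll":0},{"linear":[0,0,-0.3],"roll":0},{"linear":[0,0,-0.7],"roll":0},{"linear":[0,0,-0.5],"roll":0},{"linear":[0,0,0],"roll":0},{"linear":[0,0,0],"roll":0}]' 0
python3 - <<'E'
from meas import *
shot('w11'); _,n,c=load("w11"); im=_
# glue: pale pixels near the rest, above the fingers' rows
hsv=cv2.cvtColor(im,cv2.COLOR_BGR2HSV); m=cv2.inRange(hsv,(0,0,60),(180,60,255))
brown=cv2.inRange(hsv,(2,80,20),(14,230,150)); 
k=[q for q in cv2.findContours(cv2.morphologyEx(brown,cv2.MORPH_CLOSE,np.ones((9,9))),0,1)[0] if np.hypot(*(onz(n,q[:,0].mean(0),.01,c)[:2]-[.604,.0155]))<.05 and len(q)>30]
print([cv2.boundingRect(q) for q in k])
h=cv2.convexHull(np.vstack(k)); ok=np.zeros_like(m); cv2.fillConvexPoly(ok,h,255); m&=cv2.erode(ok,np.ones((5,5)))
for q in cv2.findContours(m,0,1)[0]:
    if cv2.contourArea(q)>300:
        print(cv2.boundingRect(q),np.round(cv2.minAreaRect(q),1) if 0 else cv2.minAreaRect(q))
        for z in(.018,.022,.026): r=wrect(q[:,0],n,c,z); print(z,r[0],np.degrees(np.arctan2(r[1][1],r[1][0])),r[2])
go((.5011,.0265,.1),(.911,.413))
E
```

```text
time_s: 18.57
position: [0.6046, 0.0155, 0.0216]
tool_rot: [[-0.423, 0.906, 0.001], [0.906, 0.423, -0.0], [-0.001, 0.001, -1.0]]
ft_force: [0.8, 0.9, -0.4]
grip_width: 0.0224
gripper_force: 25.0
time_s: 19.4
position: [0.6046, 0.0155, 0.0818]
tool_rot: [[-0.423, 0.906, 0.002], [0.906, 0.423, -0.0], [-0.001, 0.002, -1.0]]
ft_force: [-0.8, 0.7, -0.9]
grip_width: 0.0426
gripper_force: 0.0
w11 19.4 [0.6046 0.0155 0.0818] q6 -34.7
[(273, 142, 98, 136)]
(305, 153, 36, 123) ((322.5, 214.0), (122.0, 35.0), 90.0)
0.018 [0.60481561 0.01578962] 114.98571 [np.float64(0.023849279403686523), np.float64(0.09400856781005859)]
0.022 [0.60417059 0.01717217] 114.98576 [np.float64(0.023387638092041016), np.float64(0.0921889419555664)]
0.026 [0.60352551 0.01855469] 114.98568 [np.float64(0.022926002502441405), np.float64(0.09036928558349609)]
from [0.604  0.0155 0.0807] q6 -34.7 shift units [ 1.34 -2.22 -0.48] roll units 0.12
```

```bash
python3 - <<'E'
from meas import *
for t,q in(("w10",((209,61),(218,222))),("w5",((323,127),(323,279)))):
    c=load(t)[2]; e=[onz("wrist",x,.0075,c)[:2] for x in q]; d=e[0]-e[1]; print(t,np.mean(e,0),np.linalg.norm(d),np.degrees(np.arctan2(d[1],d[0])))
E
python3 -m jog '[{"linear":[0,0,-0.5],"roll":0},{"linear":[0.33,-0.56,0],"roll":0},{"linear":[0.33,-0.56,0],"roll":0},{"linear":[0.33,-0.55,0],"roll":0},{"linear":[0.33,-0.55,0],"roll":0.12},{"linear":[0,0,0],"roll":0},{"linear":[0,0,0],"roll":0}]'
python3 -c "
from h import *
go((.5008,.0275,.006),(.911,.413))"
```

```text
w10 [0.5011483  0.02654188] 0.13202801847483506 114.52884023626184
w5 [0.50227733 0.025098  ] 0.13534137141251706 114.41834625277471
time_s: 20.03
position: [0.5004, 0.0261, 0.1003]
tool_rot: [[-0.413, 0.911, -0.002], [0.911, 0.413, 0.0], [0.001, -0.002, -1.0]]
ft_force: [1.1, -0.2, 0.0]
grip_width: 0.0428
gripper_force: 0.0
from [0.5004 0.0261 0.1003] q6 -35.0 shift units [0.03 0.03 2.36] roll units 0.0
```

```bash
python3 -m jog '[{"linear":[0.01,0.02,0.8],"roll":0},{"linear":[0,0,0.8],"roll":0},{"linear":[0,0,0.45],"roll":0},{"linear":[0,0,0.2],"roll":0},{"linear":[0,0,0.1],"roll":0},{"linear":[0,0,0],"roll":0},{"linear":[0,0,0],"roll":0}]'; python3 -m jog '[{"linear":[0,0,0],"roll":0},{"linear":[0,0,0],"roll":0},{"linear":[0,0,0],"roll":0},{"linear":[0,0,0],"roll":0},{"linear":[0,0,0],"roll":0},{"linear":[0,0,0],"roll":0},{"linear":[0,0,0],"roll":0}]' -1 25; python3 -m jog '[{"linear":[0,0,-0.2],"roll":0},{"linear":[0,0,-0.6],"roll":0},{"linear":[0,0,-0.8],"roll":0},{"linear":[0,0,-0.6],"roll":0},{"linear":[0,0,0],"roll":0}]'
python3 -c "
from h import *
go((.4979,-.2155,.09),(.9985,.0541))"
```

```text
time_s: 20.62
position: [0.5028, 0.0264, 0.0075]
tool_rot: [[-0.413, 0.911, 0.001], [0.911, 0.413, -0.0], [-0.001, 0.001, -1.0]]
ft_force: [-0.0, -1.0, 0.0]
grip_width: 0.0427
gripper_force: 0.0
time_s: 21.2
position: [0.5025, 0.0265, 0.0079]
tool_rot: [[-0.413, 0.911, 0.002], [0.911, 0.413, -0.0], [-0.001, 0.002, -1.0]]
ft_force: [-0.1, 1.0, 5.3]
grip_width: 0.0142
gripper_force: 25.8
time_s: 21.62
position: [0.504, 0.0263, 0.0998]
tool_rot: [[-0.413, 0.911, 0.008], [0.911, 0.413, -0.002], [-0.005, 0.007, -1.0]]
ft_force: [-0.0, 0.3, 0.6]
grip_width: 0.0139
gripper_force: 25.0
from [0.504  0.0263 0.0998] q6 -34.9 shift units [-5.44 -2.64  0.25] roll units 4.26
```

```bash
python3 -m jog '[{"linear":[-0.68,-0.33,0],"roll":0},{"linear":[-0.68,-0.33,0],"roll":0},{"linear":[-0.68,-0.33,0],"roll":0},{"linear":[-0.68,-0.33,0],"roll":0},{"linear":[-0.68,-0.33,0],"roll":0},{"linear":[-0.68,-0.33,0],"roll":0},{"linear":[-0.68,-0.33,0],"roll":0},{"linear":[-0.68,-0.33,0],"roll":0.26},{"linear":[0,0,0],"roll":1},{"linear":[0,0,0],"roll":1},{"linear":[0,0,0],"roll":1},{"linear":[0,0,0],"roll":1}]' >/dev/null
python3 -m jog '[{"linear":[0,0,0.5],"roll":0},{"linear":[0,0,0],"roll":0},{"linear":[0,0,0],"roll":0}]'
python3 - <<'E'
from meas import *
shot('w12'); im,n,c=load("w12"); hsv=cv2.cvtColor(im,cv2.COLOR_BGR2HSV)
m=cv2.inRange(hsv,(2,80,20),(14,230,150)); m=cv2.morphologyEx(m,cv2.MORPH_OPEN,np.ones((3,3)))
k=[q[:,0] for q in cv2.findContours(m,0,1)[0] if cv2.contourArea(q)>60 and np.hypot(*(onz(n,q[:,0].mean(0),.01,c)[:2]-[.498,-.215]))<.09]
P=np.vstack(k); a=np.array([-.0541,.9985]); b=np.array([.9985,.0541])
w=np.array([onz(n,q,.01,c)[:2] for q in P]); print("far edge -> centre along",(w@a).max()-.0735,"want",np.array([.4978,-.215])@a,"across",((w@b).max()+(w@b).min())/2,np.array([.4978,-.215])@b,np.ptp(w@b))
go((.4978,-.215,.018),(.9985,.0541))
E
```

```text
time_s: 22.87
position: [0.4952, -0.2148, 0.0745]
tool_rot: [[-0.055, 0.999, -0.002], [0.999, 0.055, 0.001], [0.001, -0.002, -1.0]]
ft_force: [0.8, 0.5, -0.6]
grip_width: 0.0146
gripper_force: 25.0
w12 22.8667 [ 0.4952 -0.2148  0.0745] q6 -39.2
far edge -> centre along -0.24206149467412819 want -0.24160848000000001 across 0.4852964118930546 0.4854218 0.07024453222251742
from [ 0.4956 -0.2152  0.0752] q6 -39.2 shift units [0.   0.06 1.43] roll units 0.0
```

```bash
python3 -m jog '[{"linear":[0,0.05,0.6],"roll":0},{"linear":[0,0,0.5],"roll":0},{"linear":[0,0,0.2],"roll":0},{"linear":[0,0,0.1],"roll":0},{"linear":[0,0,0.03],"roll":0},{"linear":[0,0,0],"roll":0},{"linear":[0,0,0],"roll":0}]'; python3 -m jog '[{"linear":[0,0,0],"roll":0},{"linear":[0,0,0],"roll":0},{"linear":[0,0,0],"roll":0},{"linear":[0,0,0],"roll":0},{"linear":[0,0,0],"roll":0},{"linear":[0,0,-0.3],"roll":0},{"linear":[0,0,-0.7],"roll":0},{"linear":[0,0,-0.5],"roll":0},{"linear":[0,0,0],"roll":0},{"linear":[0,0,0],"roll":0}]' 0
python3 - <<'E'
from meas import *
shot('w13'); im,n,c=load("w13"); hsv=cv2.cvtColor(im,cv2.COLOR_BGR2HSV)
br=cv2.morphologyEx(cv2.inRange(hsv,(2,80,20),(14,230,150)),cv2.MORPH_CLOSE,np.ones((7,7)))
k=[q for q in cv2.findContours(br,0,1)[0] if len(q)>30 and np.hypot(*(onz(n,q[:,0].mean(0),.01,c)[:2]-[.498,-.215]))<.06]
h=cv2.convexHull(np.vstack(k)); r=wrect(h[:,0],n,c,.01); print("rest",r[0],np.degrees(np.arctan2(r[1][1],r[1][0])),r[2])
ok=np.zeros_like(br); cv2.fillConvexPoly(ok,h,255); m=(cv2.inRange(hsv,(0,0,0),(180,75,255)))&cv2.erode(ok,np.ones((5,5)))
for q in cv2.findContours(m,0,1)[0]:
    if cv2.contourArea(q)>80: r=wrect(q[:,0],n,c,.0175); print(cv2.boundingRect(q),r[0],np.degrees(np.arctan2(r[1][1],r[1][0])),r[2])
E
```

```text
time_s: 23.5
position: [0.4981, -0.2154, 0.0187]
tool_rot: [[-0.054, 0.999, 0.001], [0.999, 0.054, -0.001], [-0.001, 0.001, -1.0]]
ft_force: [-0.5, -1.3, -0.1]
grip_width: 0.0144
gripper_force: 25.0
time_s: 24.33
position: [0.498, -0.2153, 0.0785]
tool_rot: [[-0.054, 0.999, 0.002], [0.999, 0.054, -0.001], [-0.001, 0.002, -1.0]]
ft_force: [-0.5, -0.1, -0.1]
grip_width: 0.0425
gripper_force: 0.0
w13 24.3333 [ 0.498  -0.2153  0.0785] q6 -39.0
rest [ 0.49775952 -0.2153956 ] 92.89359 [np.float64(0.07072885894775391), np.float64(0.14661500549316406)]
(312, 126, 23, 172) [ 0.49852472 -0.21531032] 92.592964 [np.float64(0.015611281394958496), np.float64(0.1315898895263672)]
```

The marker is centred within 1 mm. I'll back off and do a last check of all three in the top view.

```bash
python3 -m jog '[{"linear":[0,0,-0.9],"roll":0},{"linear":[0,0,-0.9],"roll":0},{"linear":[-0.8,0,-0.7],"roll":0},{"linear":[-0.8,0,0],"roll":0},{"linear":[-0.8,0,0],"roll":0},{"linear":[-0.8,-0.3,0],"roll":0},{"linear":[-0.8,-0.3,0],"roll":0},{"linear":[0,0,0],"roll":0},{"linear":[0,0,0],"roll":0},{"linear":[0,0,0],"roll":0}]'
python3 - <<'E'
from meas import *
cv2.imwrite("pics/top2.png",optics.get_image("top")[:,:,::-1])
for rest,kind,z in(("long","pencil",.0145),("short","glue",.022),("medium","marker",.0175)):
    for kd,h in(("rest",.01),(kind,z)):
        k=find("top2",rest,kd)
        if k: r=wrect(k[0][:,0],"top",optics.calibration("top"),h); print(rest,kd,np.round(r[0],4),round(np.degrees(np.arctan2(r[1][1],r[1][0])),1),np.round(r[2],3))
a,b=cv2.imread("pics/top0.png"),cv2.imread("pics/top2.png"); d=(cv2.absdiff(a,b).max(2)>50).astype(np.uint8)
for q in cv2.findContours(cv2.dilate(d,np.ones((3,3))),0,1)[0]:
    if cv2.contourArea(q)>25: print("changed",cv2.boundingRect(q))
E
```

```text
time_s: 25.22
position: [0.4822, -0.3749, 0.176]
tool_rot: [[-0.054, 0.999, -0.001], [0.999, 0.054, 0.002], [0.002, -0.001, -1.0]]
ft_force: [0.2, 0.9, 1.0]
grip_width: 0.0424
gripper_force: 0.0
long rest [0.5188 0.2453] 111.1 [0.076 0.205]
long pencil [0.52   0.2473] 111.2 [0.011 0.178]
short rest [0.6055 0.0134] 115.0 [0.065 0.105]
short glue [0.6068 0.0147] 115.3 [0.027 0.091]
medium rest [ 0.4985 -0.2175] 92.6 [0.074 0.147]
medium marker [ 0.4992 -0.2162] 93.0 [0.019 0.127]
changed (329, 389, 9, 11)
changed (424, 193, 6, 14)
changed (350, 183, 53, 30)
changed (179, 183, 63, 28)
changed (520, 168, 20, 8)
changed (454, 155, 10, 12)
changed (265, 148, 57, 32)
changed (196, 123, 444, 277)
```

```bash
python3 -c "
from rig import env
print(env.close_job())"
```

```text
the job is handed in; nothing more can be done
None
```

I put the pencil on the long rest, the glue stick on the short one and the marker on the medium one, each let go straight and within about 2 mm of centre, and handed the job in at about 25 s; the arm never went near the bottle, carton or tape.

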